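# Put the spice jar in the rack hole that fits it

### The arm

A 7-joint arm with a two-finger parallel gripper is mounted at the origin on a cart in front of the work surface, level with it; the furniture and walls round the work are solid. World frame = base frame: x ahead of the robot, y to its left, z up, the work surface at z = 0. Lengths are in m, angles in rad, forces in N, time in s.
With the tool pointing down it reaches from about 0.425 to 1.025 m from the base axis. Payload 9.4 kg.
Tool frame: the origin (TCP) lies midway between the tips of the shut fingers; the grasp point (between the pads) lies bot.tcp_to_grasp behind it (bot.tcp_to_grasp is the distance from the TCP to the grasp point, in m); z points along the fingers, y is the line along which they close (so a half turn about z gives the same grasp; the last joint's range is limited). The gripper opens to 93 mm and grips with 3 to 60 N. Pads are 15 mm wide; open, the fingers measure 128 mm over their backs; the gripper's body (75 mm by 188 mm) begins 65 mm behind the grasp point.
Start: joints at [1.101, 0.599, -0.003, 1.599, 0.002, 0.943, -0.08], TCP at [0.278, -0.67, 0.219] pointing down, gripper open.
Joint ranges: [-2.57, 2.57], [-0.35, 1.97], [-1.29, 1.29], [0.11, 2.56], [-1.05, 4.19], [0.11, 1.86], [-2.63, 2.63]. Speed limits (rad/s): [2.22, 2.22, 3.01, 3.01, 3.14, 3.14, 3.14].

### API

Orientations are given as a rotation vector (axis times angle).
In Python, from plant import bot gives the robot as it stands.
- The arm moves only by the tool inch_along, called after "Emit:" as name([rows], argument=value, ...), one row to a line, values as JSON. Schema: {"type":"object","properties":{"plan":{"type":"array","items":{"type":"array","items":{"type":"array","items":{"type":"number"},"minItems":7,"maxItems":7},"minItems":1,"maxItems":8},"minItems":1,"maxItems":1},"squeeze":{"type":"number"},"only":{"type":"string"},"quiet":{"type":"boolean"},"lines":{"type":"string"}},"required":["plan"],"additionalProperties":false}. plan is a list that holds a single list of rows (three levels of brackets), with 1 to 8 rows, each of 7 numbers: the opening from 0.0 (shut) to 1.0 (fully open), then dx, dy, dz in parts of the range, where 1.0 means 0.4 m, then a rotation vector rx, ry, rz in shares of 2 rad (1.0 is 2 rad); each row is the pose to reach, as a shift and turn from the pose commanded when the call began, along the tool's axes at that moment; what a row does not reach only later rows make up. A row lasts 1/10 s, in which the tool goes at most 0.05 m and 0.15 rad, less where a joint would pass 70% of its speed; a pose out of reach is approached as far as the arm can. The fingers move at their own pace and stop on an object; squeeze is the grip in N (left out, the last holds). Time passes only in rows, so rows that do not move let the fingers close. The tool returns the time, the measured TCP pose, the force, the opening and the grip force at its end. only (a regular expression) keeps the lines of the reply that match it, lines (a string "A,B") keeps lines A to B, and quiet returns only ok. A shift or turn number past 1, either way, is cut back to 1. Input that does not fit is refused with a message, and nothing moves.
- bot.get_obs(): the state, without advancing time (a new reading comes with each control period).
- bot.capture(name): name is "side" or "top" or "wrist"; returns (picture, depth): 420x560x3 uint8, red, green, blue; 420x560 float32, m along the optical axis (not along the pixel's ray), 0 where there is no reading.
- bot.camera_info(name): a dict with "intrinsics" (3x3 intrinsics, pixels), "k1" (the pictures are not rectified: a ray, as slopes to the right and down, at radius r is drawn at 1 + k1 r^2 times it, then the intrinsics apply), "world_from_camera" (4x4, takes a point from camera to world coordinates). Camera axes: x right, y up, looking along -z (the intrinsics and any distortion apply to the point x, -y, -z); pixel columns grow to the right and rows downward; lengths in m; the calibration is good to about 2 mm. A picture is of the moment at which its call begins: read the wrist's pose just before it. camera_info takes no time and is no camera call; for the wrist camera it gives the pose at the moment of the call.
- bot.job_done(): hands the job in; it is judged then, once.
The state is a dict: "time_s": time; "joint_pos": joint angles; "qd": joint speeds; "effort": joint torques, N m; "tool_pos": TCP position; "tcp_rot": TCP orientation; "force": force on the tool from outside, world axes, zero at the start; "ft_torque": the same for the moment, N m; "grip_width": opening from 0.0 (shut) to 1.0 (fully open); "grip_force": force on a finger pad.
Only numpy, scipy, OpenCV 4.12 (cv2) and the standard library are available. Lean on these libraries where they do the work, as an engineer would, in place of code of your own. Each camera call takes 0.05 s, during which the arm holds its last target. There are 200 camera calls.

### The job

Put the spice jar away in the wooden rack: stand it upright, right down on the bottom of the smallest hole it will go into, and let go. Keep the jar upright on the way, and leave the salt shaker and the glass jar standing where they are.

Things in the scene. Friction and masses are not known exactly. Their poses are not given: they have to be found in the camera images.
- spice_jar: spice jar to put away: white round jar with a coloured label and a dark brown cap, 41 mm in diameter all the way up and 105 mm tall, about 0.11 kg, loose, standing near the salt shaker and glass jar, in any order, on the sideboard. Origin: centre of its underside, z up. Rigid; grip it across the cap or upper body.
- rack: rack: pale wooden block, dark base and ends, 114 x 228 mm, 48 mm high, fixed, turned any way. Origin: centre of its underside, z up, y along its length. Three empty round holes in its top in a row at x = 0: 32 mm diameter at y = -81 mm, 54 mm at y = -24 mm, 80 mm at y = +57 mm. Each is blind, 30 mm deep (floor 18 mm above the sideboard), with a 4 mm chamfer at the mouth.
- salt_shaker: bystander: clear glass salt shaker with white salt and a grey-white top, 44 mm in diameter, 90 mm tall, loose. Origin: centre of its underside, z up.
- glass_jar: bystander: squat glass jar with pink contents and a yellow lid, 62 mm in diameter, 82 mm tall, loose. Origin: centre of its underside, z up.

How it is judged:
At the end, for the whole second after the job is handed in: The spice jar stands in the 54 mm hole of the rack: its axis within 13 mm of the hole's along each rack axis, its underside within 8 mm of the hole's floor, tilted less than 10 degrees, at rest; the salt shaker and the glass jar stand upright within 40 mm of where they were (x of spice_jar in the frame of rack between -0.013 and 0.013 m and y of spice_jar in the frame of rack between -0.037 and -0.011 m and z of spice_jar in the frame of rack between 0.01 and 0.026 m and angle between spice_jar's own z axis and vertical below 0.17 rad and linear speed of spice_jar below 0.03 m/s and distance of each of salt_shaker, glass_jar from where it was at the start of the episode below 0.04 m and angle between each of salt_shaker, glass_jar's own z axis and vertical below 0.3 rad); the robot touches nothing.
It fails at once if the spice jar is tipped over (more than 45 degrees) (angle between spice_jar's own z axis and vertical above 0.79 rad).
It fails at once if the salt shaker is displaced by more than 40 mm or tipped by more than 30 degrees (distance of salt_shaker from where it was at the start of the episode above 0.04 m or angle between salt_shaker's own z axis and vertical above 0.52 rad).
It fails at once if the glass jar is displaced by more than 40 mm or tipped by more than 30 degrees (distance of glass_jar from where it was at the start of the episode above 0.04 m or angle between glass_jar's own z axis and vertical above 0.52 rad).
It also fails if it takes over 45 s, if anything falls off the work surface, if the arm or the gripper's body presses on something with over 40 N, if the wrist force passes 120 N, or if a joint passes its speed limit or range.

## Working session

There is one attempt and no reset: what is moved stays moved. The work goes in short steps, Python scripts to look and compute and a tool call to move; the robot and the scene stay as the last step left them, time stands still between calls to the robot, and variables do not carry over. Pictures are saved under pics/ and viewed, at most 10 in all, crops included, and the job is handed in when it is done.

```bash
ls; mkdir -p pics; python3 - <<'E'
from plant import bot
import cv2,numpy as np
print(bot.get_obs(), bot.tcp_to_grasp)
ims=[]
for n in("top","side"):
    p,d=bot.capture(n); np.savez(f"pics/{n}0.npz",p=p,d=d)
    cv2.imwrite(f"pics/{n}0.png",p[...,::-1]); i=bot.camera_info(n); print(n,i,(d>0).mean())
E
```

```text
pics
plant.py
{'time_s': 0.0, 'joint_pos': array([ 1.10127326,  0.60010861, -0.00253766,  1.60009717,  0.00180359,
        0.94291243, -0.07977646]), 'qd': array([ 0.00015004, -0.00147644, -0.00065185, -0.00138045, -0.00132507,
       -0.00113799, -0.00058891]), 'effort': array([ 2.55322157e-04, -7.65099764e+01,  1.49739727e+00, -2.52360803e+01,
       -5.24142303e-02,  1.68421003e-02,  1.61396697e-04]), 'tool_pos': array([ 0.27732655, -0.66934766,  0.21778367]), 'tcp_rot': array([-3.07973466e+00, -6.12923050e-01,  6.89868430e-04]), 'force': array([1.22565779, 0.30486951, 0.95331447]), 'ft_torque': array([0.01215605, 0.0706438 , 0.00411284]), 'grip_force': 0.0, 'grip_width': 0.999176069025217} 0.0188
top {'intrinsics': array([[531.95841109,   0.        , 270.5006142 ],
       [  0.        , 531.95841109, 211.56335446],
       [  0.        ,   0.        ,   1.        ]]), 'k1': -0.08097517047678975, 'world_from_camera': array([[ 0.01449261,  0.99245491, -0.12175064,  0.43759792],
       [-0.9995736 ,  0.01746709,  0.02339927,  0.17906129],
       [ 0.02534935,  0.12135961,  0.99228487,  0.89151424],
       [ 0.        ,  0.        ,  0.        ,  1.        ]])} 0.9958460884353741
side {'intrinsics': array([[533.55112019,   0.        , 279.89419678],
       [  0.        , 533.55112019, 212.90404202],
       [  0.        ,   0.        ,   1.        ]]), 'k1': -0.13101923029859489, 'world_from_camera': array([[-0.53393972,  0.42692647, -0.72982338, -0.09135631],
       [-0.84530003, -0.28933072,  0.44917213,  0.57121634],
       [-0.01939685,  0.85675056,  0.51536612,  0.48962869],
       [ 0.        ,  0.        ,  0.        ,  1.        ]])} 0.9959141156462585
```

View pics/top0.png

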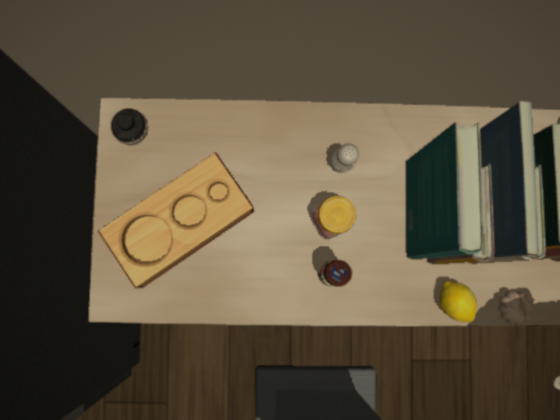

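View pics/side0.png

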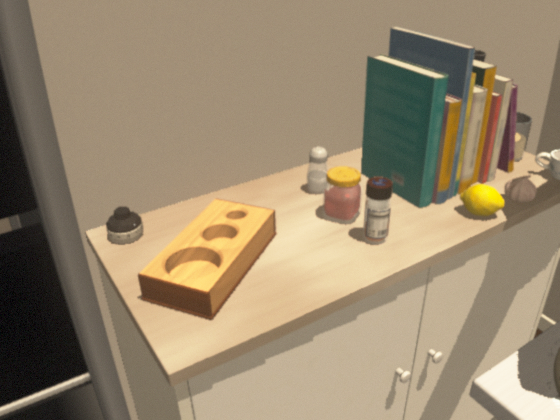

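Top view: spice jar cap at (337,273), glass jar (336,215), salt shaker (345,157), rack holes at (148,239), (190,211) and (218,191), and books right of column 407. The side view confirms this: the spice jar is nearest at (378,205), and the 54 mm hole is at about (221,233).

```bash
cat > h.py <<'E'
import numpy as np, cv2
from plant import bot
def und(i,uv):
    return cv2.undistortPoints(np.array(uv,float).reshape(-1,1,2),i["intrinsics"],np.array([i["k1"],0,0,0.])).reshape(-1,2)
def rays(i,uv):
    n=und(i,uv); T=i["world_from_camera"]
    return T[:3,3], np.c_[n[:,0],-n[:,1],-np.ones(len(n))]@T[:3,:3].T   # unit depth
def plane(i,uv,z):
    c,r=rays(i,uv); return c+r*((z-c[2])/r[:,2])[:,None]
def cloud(i,d):
    v,u=np.mgrid[:420,:560]; c,r=rays(i,np.c_[u.ravel(),v.ravel()])
    P=c+r*d.reshape(-1,1); P[d.ravel()==0]=np.nan; return P.reshape(420,560,3)
def tri(ia,a,ib,b):
    ca,ra=rays(ia,[a]); cb,rb=rays(ib,[b]); A=np.c_[ra[0],-rb[0]]
    s=np.linalg.lstsq(A,cb-ca,rcond=None)[0]; p,q=ca+s[0]*ra[0],cb+s[1]*rb[0]
    return (p+q)/2,np.linalg.norm(p-q)
E
python3 - <<'E'
from h import *
np.set_printoptions(precision=4,suppress=True)
for n in("top","side"):
    f=np.load(f"pics/{n}0.npz"); i=bot.camera_info(n); P=cloud(i,f["d"]); Z=P[...,2]
    hsv=cv2.cvtColor(f["p"],cv2.COLOR_RGB2HSV)
    def rep(name,m):
        q=P[m]; z=np.nanmedian(q[:,2]); c,r=cv2.minEnclosingCircle(np.float32(q[:,:2])); print(n,name,m.sum(),"z",z,"circle",np.array(c),r)
    if n=="top":
        for name,(u,v),z0,R in(("spice",(337,273),.095,28),("glass",(336,215),.072,35),("salt",(345,157),.07,28)):
            w=np.zeros(Z.shape,bool); w[v-R:v+R,u-R:u+R]=1; m=w&(Z>z0); rep(name,m)
        # obstacles
        for lo in(.06,.13,.2,.3):
            m=((Z>lo)&(P[...,0]>.2)).astype(np.uint8)
            _,l,s,_=cv2.connectedComponentsWithStats(m)
            for k in range(1,len(s)):
                if s[k][4]>100: q=P[l==k]; print(lo,"px",s[k],"xyz",np.nanmin(q,0),np.nanmax(q,0))
    # table
    for uv in ([(270,150),(270,290)] if n=="top" else [(300,250),(270,190)]): print("table",P[uv[1],uv[0]])
    # rack top, holes = parts lower than the top inside its outline
    near=(P[...,0]>.2)&(P[...,0]<.75)&(P[...,1]>.15)&(P[...,1]<.55)
    m=near&(Z>.040)&(Z<.056); print("top z",np.nanmedian(Z[m]))
    mm=cv2.morphologyEx(m.astype(np.uint8),cv2.MORPH_OPEN,np.ones((3,3)))
    cs,h=cv2.findContours(mm,cv2.RETR_CCOMP,cv2.CHAIN_APPROX_NONE)
    k=max(range(len(cs)),key=lambda k:cv2.contourArea(cs[k]) if h[0][k][3]<0 else 0)
    R=cv2.minAreaRect(np.float32(plane(i,cs[k].reshape(-1,2),.048)[:,:2])); print(n,"rack rect",R)
    for j in range(len(cs)):
        if h[0][j][3]==k and cv2.contourArea(cs[j])>40:
            e=cv2.fitEllipse(np.float32(plane(i,cs[j].reshape(-1,2),.048)[:,:2])*1000); print(" hole px",cs[j].reshape(-1,2).mean(0),"ellipse mm",e)
E
```

```text
top spice 599 z 0.10490988715996774 circle [0.4447 0.0588] 0.02042165957391262
top glass 1131 z 0.08167475457480566 circle [0.5349 0.0572] 0.02990797720849514
top salt 383 z 0.08507037179870636 circle [0.632  0.0395] 0.017431601881980896
0.06 px [    0     0   560   420 58024] xyz [ 0.2136 -0.3261  0.06  ] [0.7491 0.5449 0.3628]
0.06 px [  414   102   146   162 19726] xyz [ 0.4611 -0.2805  0.06  ] [ 0.6551 -0.0694  0.2846]
0.06 px [336 143  23  23 411] xyz [0.6147 0.0237 0.0605] [0.6483 0.0564 0.0921]
0.06 px [ 316  196   40   39 1158] xyz [0.5056 0.0292 0.06  ] [0.5634 0.0877 0.0862]
0.06 px [321 260  32  27 676] xyz [0.4246 0.0385 0.0602] [0.4648 0.0793 0.109 ]
0.13 px [    0     0   560   358 42371] xyz [ 0.3167 -0.2848  0.13  ] [0.7491 0.5449 0.3628]
0.13 px [  428   102   132   160 17917] xyz [ 0.4621 -0.2606  0.1301] [ 0.6551 -0.0694  0.2846]
0.2 px [    0     0   560    62 28620] xyz [ 0.7438 -0.2449  0.2   ] [0.7491 0.539  0.3628]
0.2 px [ 490  102   50  158 6146] xyz [ 0.4644 -0.2002  0.2   ] [ 0.6551 -0.1364  0.2846]
0.2 px [ 444  122   40  134 4670] xyz [ 0.4687 -0.1052  0
[... 764 characters left out ...]
146728515625), (32.94308853149414, 33.82782745361328), 93.39794158935547)
table [0.4854 0.1803 0.0013]
table [0.6826 0.1159 0.0014]
top z 0.04820232716055389
side rack rect ((0.5227277278900146, 0.3132743835449219), (0.11521290242671967, 0.23701752722263336), 35.86540603637695)
 hole px [193.0694 264.3958] ellipse mm ((486.8561706542969, 360.28173828125), (76.50949096679688, 79.45063781738281), 153.08786010742188)
 hole px [219.3684 233.7632] ellipse mm ((534.5628051757812, 295.1230773925781), (47.02498245239258, 51.227664947509766), 161.17636108398438)
 hole px [235.4762 215.3333] ellipse mm ((567.760986328125, 248.93006896972656), (23.90114974975586, 31.96575927734375), 158.71217346191406)
```

Careful with the scale: shifts go in shares of 0.4 m and turns go in shares of 2 rad. That gives: -0.145 m / 0.4 = -0.3625, -0.05 m / 0.4 = -0.125.

```bash
cat >> h.py <<'E'
from scipy.spatial.transform import Rotation as Ro
def delta(p,yaw=None):
    """shift in tool axes to put TCP at p; rotation vector to point down with tool y at yaw"""
    o=bot.get_obs(); R=Ro.from_rotvec(o["tcp_rot"]).as_matrix()
    a=np.arctan2(R[1,1],R[0,1]) if yaw is None else yaw
    y=np.array([np.cos(a),np.sin(a),0]); z=np.array([0,0,-1.]); G=np.c_[np.cross(y,z),y,z]
    print("t",o["time_s"],"tcp",o["tool_pos"].round(4),"yaw",np.arctan2(R[1,1],R[0,1]).round(3),"shift",(R.T@(np.array(p)-o["tool_pos"])).round(4),"rot",Ro.from_matrix(R.T@G).as_rotvec().round(3))
E
```

Emit:
inch_along([
  [[1, 0, 0, -0.125, 0, 0, 0], [1, 0, 0, -0.25, 0, 0, 0], [1, 0, 0, -0.3625, 0, 0, 0]],
], squeeze=20)

```text
time_s: 0.4
tool_pos: [0.2774, -0.6696, 0.3654]
tcp_rot: [-3.081, -0.613, 0.0]
force: [0.6, 0.0, 0.7]
grip_width: 1.002
grip_force: 0.0
```

```bash
python3 - <<'E'
from h import *
np.set_printoptions(precision=4,suppress=True)
f=np.load("pics/side0.npz"); i=bot.camera_info("side"); P=cloud(i,f["d"])
m=np.zeros((420,560),bool); m[170:200,360:396]=1
q=P[m&(P[...,2]>.101)]; print("side cap",q.mean(0),np.percentile(q,[2,98],axis=0))
# same point (cap centre) triangulated
ms=(m&(P[...,2]>.101)); vs,us=np.nonzero(ms)
t=np.load("pics/top0.npz"); it=bot.camera_info("top"); Pt=cloud(it,t["d"])
w=np.zeros((420,560),bool); w[245:300,310:365]=1; mt=w&(Pt[...,2]>.101); vt,ut=np.nonzero(mt)
print("tri cap",tri(it,(ut.mean(),vt.mean()),i,(us.mean(),vs.mean())))
print("tri hole",tri(it,(187.7,211.3),i,(220,233)))
for n,C in(("top",Pt),("side",P)):
    q=C[(C[...,2]>.06)&(C[...,1]>.3)&(C[...,0]<.72)&(C[...,0]>.1)]; print(n,len(q),np.percentile(q,[0,5,50,95,100],axis=0) if len(q) else "")
delta([.445,.059,.36],np.radians(60))
E
```

```text
side cap [0.4421 0.0619 0.1045] [[0.4252 0.0416 0.1017]
 [0.4614 0.0793 0.1062]]
tri cap (array([0.4449, 0.0587, 0.1022]), np.float64(0.0006925808011655839))
tri hole (array([0.5395, 0.2916, 0.0449]), np.float64(0.0002596921578078136))
top 9396 [[0.2136 0.5387 0.06  ]
 [0.2557 0.5402 0.0654]
 [0.514  0.5414 0.1106]
 [0.702  0.5427 0.1669]
 [0.72   0.5445 0.1953]]
side 31787 [[0.1405 0.5415 0.0664]
 [0.1422 0.5435 0.24  ]
 [0.1436 0.5592 0.3309]
 [0.1588 0.593  0.4428]
 [0.7009 0.611  0.4628]]
t 0.4 tcp [ 0.2774 -0.6696  0.3654] yaw -1.178 shift [ 0.4337 -0.6089  0.0056] rot [-0.    -0.    -2.225]
```

The cap triangulates to (0.445, 0.059, 0.102–0.105) and the hole to (0.540, 0.291, 0.045–0.048). Both match the given heights and are within reach.

To row units: -0.305 m / 0.4 = -0.7625, 0.217 m / 0.4 = 0.5425, -1.11 rad / 2 = -0.555.

Emit:
inch_along([
  [[1, 0.0675, -0.095, 0, 0, 0, -0.07], [1, 0.135, -0.19, 0, 0, 0, -0.14], [1, 0.2025, -0.285, 0, 0, 0, -0.21], [1, 0.27, -0.38, 0, 0, 0, -0.28], [1, 0.3375, -0.475, 0, 0, 0, -0.35], [1, 0.405, -0.57, 0, 0, 0, -0.42], [1, 0.4725, -0.665, 0, 0, 0, -0.485], [1, 0.5425, -0.7625, 0, 0, 0, -0.555]],
])

```text
time_s: 1.2
tool_pos: [0.361, -0.3031, 0.3635]
tcp_rot: [-2.29, -2.15, 0.001]
force: [1.7, 0.3, -0.4]
grip_width: 0.999
grip_force: 0.0
```

```bash
python3 -c "
from h import *
delta([.445,.059,.36],np.radians(60)); print(bot.get_obs()['joint_pos'].round(2))"
```

```text
t 1.2 tcp [ 0.361  -0.3031  0.3635] yaw -0.063 shift [0.3667 0.061  0.0034] rot [-0.    0.   -1.11]
[ 0.89  0.15 -0.36  1.95  0.06  1.05  0.44]
```

To row units: 0.367 m / 0.4 = 0.9175, 0.32 m / 0.4 = 0.8, -1.11 rad / 2 = -0.555.

Emit:
inch_along([
  [[1, 0.115, 0.02, 0, 0, 0, -0.07], [1, 0.23, 0.0375, 0, 0, 0, -0.14], [1, 0.345, 0.0575, 0, 0, 0, -0.21], [1, 0.46, 0.075, 0, 0, 0, -0.28], [1, 0.575, 0.095, 0, 0, 0, -0.35], [1, 0.6875, 0.115, 0, 0, 0, -0.42], [1, 0.8, 0.1325, 0, 0, 0, -0.485], [1, 0.9175, 0.1525, 0, 0, 0, -0.555]],
])

```text
time_s: 2.0
tool_pos: [0.4468, 0.0585, 0.3637]
tcp_rot: [0.814, 3.034, -0.001]
force: [1.4, -1.8, -0.6]
grip_width: 0.998
grip_force: 0.0
```

```bash
python3 -c "
from h import *
delta([.445,.059,.36],np.radians(60)); print(bot.get_obs()['joint_pos'].round(2))
p,d=bot.capture('wrist'); cv2.imwrite('pics/w1.png',p[...,::-1]); i=bot.camera_info('wrist'); P=cloud(i,d)
for h in (.095,.10):
    m=(P[...,2]>h)&(P[...,2]<.115)&(np.hypot(P[...,0]-.445,P[...,1]-.059)<.035); q=P[m]; print(len(q), cv2.minEnclosingCircle(np.float32(q[:,:2])) if len(q) else '', np.median(q[:,2]) if len(q) else '')
"
```

```text
t 2.0 tcp [0.4468 0.0585 0.3637] yaw 1.047 shift [ 0.0018 -0.0005  0.0037] rot [-0.     0.001 -0.   ]
[ 0.43  0.16 -0.78  1.97  0.13  1.06  0.63]
678 ((0.44557273387908936, 0.0675705298781395), 0.02028743363916874) 0.1062402538087491
662 ((0.4455602467060089, 0.06738966703414917), 0.020177537575364113) 0.10626709583969302
```

View pics/w1.png

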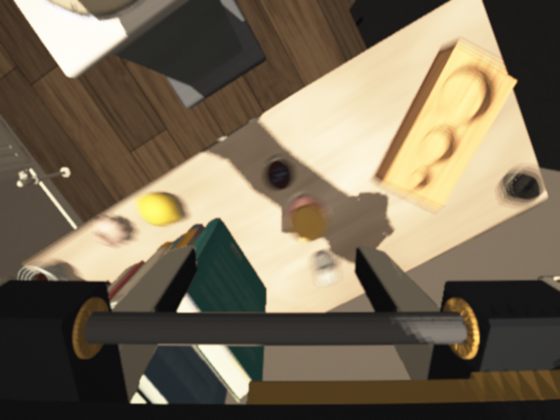

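The wrist view shows the spice cap at (278,173) and the glass jar's lid at (308,220). The image is motion-blurred and the camera pose was read after the arm had moved on, so I'll look again at rest.

Emit:
inch_along([
  [[1, 0, 0, 0, 0, 0, 0], [1, 0, 0, 0, 0, 0, 0]],
])

```text
time_s: 2.25
tool_pos: [0.4467, 0.0566, 0.3632]
tcp_rot: [-0.822, -3.031, 0.001]
force: [0.1, -0.2, -0.2]
grip_width: 0.999
grip_force: 0.0
```

```bash
python3 -c "
from h import *
delta([.445,.059,.16],np.radians(60))
i=bot.camera_info('wrist'); p,d=bot.capture('wrist'); P=cloud(i,d)
def C(x,y,lo,hi,r):
    q=P[(P[...,2]>lo)&(P[...,2]<hi)&(np.hypot(P[...,0]-x,P[...,1]-y)<r)]; print(len(q),cv2.minEnclosingCircle(np.float32(q[:,:2])),np.median(q[:,2]))
C(.445,.059,.098,.115,.035); C(.535,.057,.075,.09,.045)
m=((P[...,2]>.04)&(P[...,2]<.056)&(np.hypot(P[...,0]-.526,P[...,1]-.31)<.16)).astype(np.uint8)
cs,h=cv2.findContours(m,cv2.RETR_CCOMP,cv2.CHAIN_APPROX_NONE)
for c,k in zip(cs,h[0]):
    if k[3]>=0 and cv2.contourArea(c)>60: print(cv2.fitEllipse(np.float32(plane(i,c.reshape(-1,2),.048)[:,:2])*1000))
"
```

```text
t 2.25 tcp [0.4467 0.0566 0.3632] yaw 1.041 shift [0.0026 0.0014 0.2032] rot [-0.001 -0.001 -0.006]
665 ((0.4437371790409088, 0.058646757155656815), 0.020270606502890587) 0.10559842793982988
1105 ((0.534187912940979, 0.05673568695783615), 0.029452841728925705) 0.08201785856890281
((570.70849609375, 242.64227294921875), (31.16935920715332, 33.004451751708984), 22.93132972717285)
((537.5826416015625, 289.04736328125), (52.3832893371582, 54.583255767822266), 49.26021957397461)
((491.5652160644531, 353.8814697265625), (77.60100555419922, 79.79835510253906), 56.86075973510742)
```

To row units: 0.23 m / 0.4 = 0.575, 0.09 m / 0.4 = 0.225.

Emit:
inch_along([
  [[1, 0.0075, 0.0013, 0.1125, 0, 0, 0], [1, 0.0075, 0.0013, 0.225, 0, 0, 0], [1, 0.0075, 0.0013, 0.3375, 0, 0, 0], [1, 0.0075, 0.0013, 0.45, 0, 0, 0], [1, 0.0075, 0.0013, 0.525, 0, 0, 0], [1, 0.0075, 0.0013, 0.575, 0, 0, 0], [1, 0.0075, 0.0013, 0.575, 0, 0, 0], [1, 0.0075, 0.0013, 0.575, 0, 0, 0]],
])

```text
time_s: 3.1
tool_pos: [0.4447, 0.0582, 0.1339]
tcp_rot: [-0.823, -3.031, 0.001]
force: [0.4, 0.3, -0.5]
grip_width: 0.999
grip_force: 0.0
```

```bash
python3 -c "
from h import *
delta([.4442,.0587,.07],1.041)"
```

```text
t 3.1 tcp [0.4447 0.0582 0.1339] yaw 1.04 shift [0.0007 0.0002 0.0639] rot [-0.001 -0.    -0.001]
```

To row units: 0.064 m / 0.4 = 0.16, 0.055 m / 0.4 = 0.1375.

Emit:
inch_along([
  [[1, 0.0025, 0, 0.05, 0, 0, 0], [1, 0.0025, 0, 0.1, 0, 0, 0], [1, 0.0025, 0, 0.1375, 0, 0, 0], [1, 0.0025, 0, 0.16, 0, 0, 0], [1, 0.0025, 0, 0.16, 0, 0, 0], [1, 0.0025, 0, 0.16, 0, 0, 0]],
])

```text
time_s: 3.7
tool_pos: [0.4443, 0.0594, 0.0704]
tcp_rot: [0.821, 3.031, 0.0]
force: [-0.2, 0.5, -0.1]
grip_width: 0.999
grip_force: 0.0
```

Emit:
inch_along([
  [[0.35, 0, 0, 0, 0, 0, 0], [0.35, 0, 0, 0, 0, 0, 0], [0.35, 0, 0, 0, 0, 0, 0], [0.35, 0, 0, 0, 0, 0, 0], [0.35, 0, 0, 0, 0, 0, 0], [0.35, 0, 0, 0, 0, 0, 0], [0.35, 0, 0, 0, 0, 0, 0], [0.35, 0, 0, 0, 0, 0, 0]],
], squeeze=20)

```text
time_s: 4.5
tool_pos: [0.4437, 0.0595, 0.0696]
tcp_rot: [-0.821, -3.032, 0.0]
force: [-0.7, -1.1, -1.0]
grip_width: 0.439
grip_force: 20.0
```

To row units: -0.11 m / 0.4 = -0.275, -0.1 m / 0.4 = -0.25.

Emit:
inch_along([
  [[0.2, 0, 0, -0.025, 0, 0, 0], [0.2, 0, 0, -0.075, 0, 0, 0], [0.2, 0, 0, -0.1375, 0, 0, 0], [0.2, 0, 0, -0.2, 0, 0, 0], [0.2, 0, 0, -0.25, 0, 0, 0], [0.2, 0, 0, -0.275, 0, 0, 0], [0.2, 0, 0, -0.275, 0, 0, 0], [0.2, 0, 0, -0.275, 0, 0, 0]],
], squeeze=25)

```text
time_s: 5.3
tool_pos: [0.4436, 0.0592, 0.179]
tcp_rot: [-0.821, -3.032, 0.001]
force: [-0.2, 0.6, -0.9]
grip_width: 0.434
grip_force: 25.0
```

```bash
python3 -c "
from h import *
o=bot.get_obs(); d=np.array([.539-.4442,.290-.0587,0])
delta(o['tool_pos']+d); i=bot.camera_info('side')
p,_=bot.capture('side'); cv2.imwrite('pics/s2.png',p[...,::-1])"
```

```text
t 5.3 tcp [0.4436 0.0592 0.179 ] yaw 1.042 shift [ 3.490e-02  2.475e-01 -1.000e-04] rot [-0. -0. -0.]
```

View pics/s2.png

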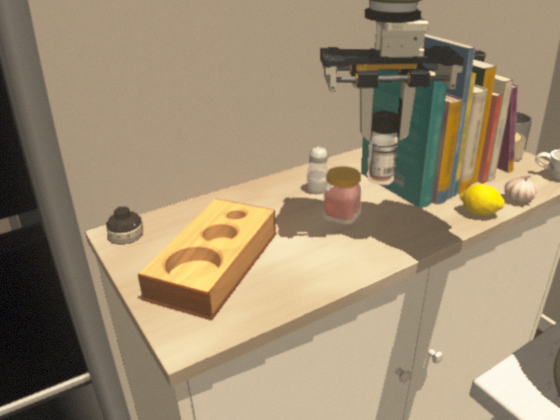

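The side view shows the jar hanging upright in the fingers at (384,150), with the bystanders undisturbed. Next I move it over the rack.

To row units: 0.2475 m / 0.4 = 0.6188, 0.035 m / 0.4 = 0.0875.

Emit:
inch_along([
  [[0.2, 0.0075, 0.05, 0, 0, 0, 0], [0.2, 0.0225, 0.15, 0, 0, 0, 0], [0.2, 0.0375, 0.2625, 0, 0, 0, 0], [0.2, 0.0525, 0.375, 0, 0, 0, 0], [0.2, 0.0675, 0.475, 0, 0, 0, 0], [0.2, 0.08, 0.5625, 0, 0, 0, 0], [0.2, 0.085, 0.6, 0, 0, 0, 0], [0.2, 0.0875, 0.6188, 0, 0, 0, 0]],
])

```text
time_s: 6.15
tool_pos: [0.5379, 0.2921, 0.1781]
tcp_rot: [-0.818, -3.032, 0.002]
force: [-0.3, -0.7, -1.9]
grip_width: 0.432
grip_force: 25.0
```

Emit:
inch_along([
  [[0.2, 0, 0, 0, 0, 0, 0], [0.2, 0, 0, 0, 0, 0, 0], [0.2, 0, 0, 0, 0, 0, 0]],
])

```text
time_s: 6.45
tool_pos: [0.5383, 0.289, 0.1795]
tcp_rot: [0.823, 3.032, -0.002]
force: [0.4, 0.1, -1.3]
grip_width: 0.432
grip_force: 25.0
```

```bash
python3 - <<'E'
from h import *
np.set_printoptions(precision=4,suppress=True)
o=bot.get_obs(); print(o["tool_pos"],o["grip_width"])
for n in("side","top"):
    i=bot.camera_info(n); p,d=bot.capture(n); P=cloud(i,d); cv2.imwrite(f"pics/{n}3.png",p[...,::-1])
    q=P[(np.hypot(P[...,0]-.539,P[...,1]-.29)<.032)&(P[...,2]>.105)&(P[...,2]<.155)]
    if len(q)>20:
        # circle of known radius through visible side points at each height: axis of the jar
        from scipy.optimize import least_squares
        f=lambda a:np.hypot(q[:,0]-a[0]-a[2]*(q[:,2]-.13),q[:,1]-a[1]-a[3]*(q[:,2]-.13))-.0205
        s=least_squares(f,[.539,.29,0,0],loss="soft_l1",f_scale=.002); print(n,len(q),"axis at z.13, slopes",s.x,"zmin",q[:,2].min(),"rms",np.sqrt(np.mean(s.fun**2)))
E
```

```text
[0.5383 0.289  0.1795] 0.43203911960828506
side 698 axis at z.13, slopes [ 0.5404  0.2888 -0.0383  0.0151] zmin 0.11181753787823645 rms 0.0010420486019749999
```

View pics/side3.png

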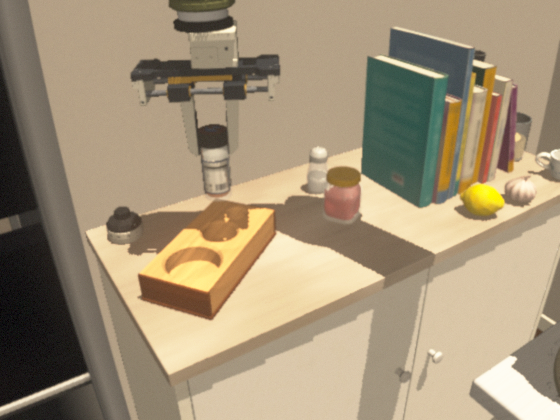

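The jar hangs at (215,160), above the 54 mm hole, with a measured axis of (0.540, 0.289), tilt about 2°, and underside at about 0.11. I'll lower it and watch the force.

To row units: 0.074 m / 0.4 = 0.185, 0.055 m / 0.4 = 0.1375.

Emit:
inch_along([
  [[0.2, 0, 0.0025, 0.0375, 0, 0, 0], [0.2, 0, 0.0025, 0.075, 0, 0, 0], [0.2, 0, 0.0025, 0.1125, 0, 0, 0], [0.2, 0, 0.0025, 0.1375, 0, 0, 0], [0.2, 0, 0.0025, 0.155, 0, 0, 0], [0.2, 0, 0.0025, 0.17, 0, 0, 0], [0.2, 0, 0.0025, 0.185, 0, 0, 0], [0.2, 0, 0.0025, 0.185, 0, 0, 0]],
])

```text
time_s: 7.35
tool_pos: [0.5387, 0.2916, 0.1049]
tcp_rot: [-0.821, -3.032, 0.001]
force: [0.1, 0.4, -1.8]
grip_width: 0.435
grip_force: 25.0
```

To row units: 0.0165 m / 0.4 = 0.0413, 0.015 m / 0.4 = 0.0375.

Emit:
inch_along([
  [[0.2, 0, 0, 0.0125, 0, 0, 0], [0.2, 0, 0, 0.025, 0, 0, 0], [0.2, 0, 0, 0.0325, 0, 0, 0], [0.2, 0, 0, 0.0375, 0, 0, 0], [0.2, 0, 0, 0.0413, 0, 0, 0], [0.2, 0, 0, 0.0413, 0, 0, 0], [0.2, 0, 0, 0.0413, 0, 0, 0]],
])

```text
time_s: 8.05
tool_pos: [0.539, 0.2918, 0.0892]
tcp_rot: [0.821, 3.032, 0.0]
force: [-0.3, 0.4, -1.2]
grip_width: 0.43
grip_force: 25.0
```

```bash
python3 - <<'E'
from h import *
np.set_printoptions(precision=4,suppress=True)
from scipy.optimize import least_squares
i=bot.camera_info("side"); p,d=bot.capture("side"); P=cloud(i,d); cv2.imwrite("pics/side4.png",p[120:300,130:330,::-1].repeat(3,0).repeat(3,1))
q=P[(np.hypot(P[...,0]-.539,P[...,1]-.29)<.032)&(P[...,2]>.055)&(P[...,2]<.085)]
f=lambda a:np.hypot(q[:,0]-a[0]-a[2]*(q[:,2]-.07),q[:,1]-a[1]-a[3]*(q[:,2]-.07))-.0205
s=least_squares(f,[.539,.29,0,0],loss="soft_l1",f_scale=.002); print(len(q),s.x)
E
```

```text
446 [ 0.5408  0.2916  0.004  -0.018 ]
```

View pics/side4.png

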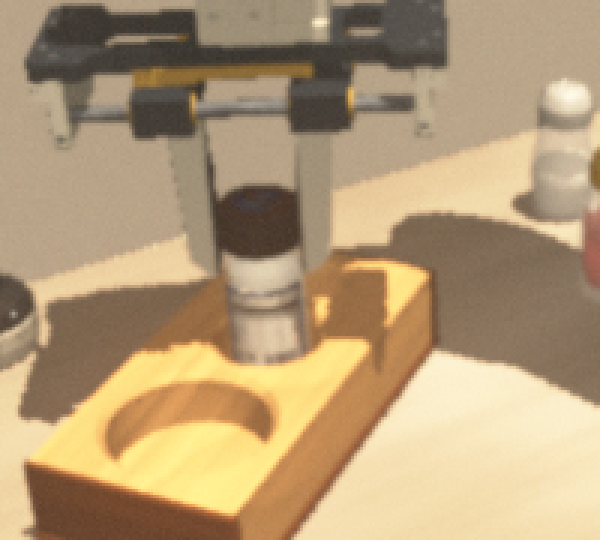

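The crop shows the jar upright in the 54 mm hole, its lower end below the rim. I'll creep down until it touches the floor.

To row units: 0.002 m / 0.4 = 0.005, 0.001 m / 0.4 = 0.0025.

Emit:
inch_along([
  [[0.2, 0, 0, 0.0025, 0, 0, 0], [0.2, 0, 0, 0.0025, 0, 0, 0], [0.2, 0, 0, 0.005, 0, 0, 0], [0.2, 0, 0, 0.005, 0, 0, 0]],
])

```text
time_s: 8.5
tool_pos: [0.539, 0.2918, 0.0876]
tcp_rot: [0.821, 3.032, 0.0]
force: [-1.0, -1.6, 4.9]
grip_width: 0.434
grip_force: 25.0
```

Emit:
inch_along([
  [[0.2, 0, 0, 0.0025, 0, 0, 0], [0.2, 0, 0, 0.0025, 0, 0, 0]],
])

```text
time_s: 8.7
tool_pos: [0.5391, 0.2918, 0.0876]
tcp_rot: [0.821, 3.031, 0.0]
force: [-3.5, -3.7, 14.4]
grip_width: 0.433
grip_force: 25.0
```

Contact at TCP z = 0.0876 matches the expected floor height of 18 mm. Next I ease off, release and retreat.

To row units: -0.001 m / 0.4 = -0.0025.

Emit:
inch_along([
  [[0.2, 0, 0, -0.0025, 0, 0, 0], [0.2, 0, 0, -0.0025, 0, 0, 0], [0.9, 0, 0, -0.0025, 0, 0, 0], [0.9, 0, 0, -0.0025, 0, 0, 0], [0.9, 0, 0, -0.0025, 0, 0, 0], [0.9, 0, 0, -0.0025, 0, 0, 0], [0.9, 0, 0, -0.0025, 0, 0, 0], [0.9, 0, 0, -0.0025, 0, 0, 0]],
])

```text
time_s: 9.5
tool_pos: [0.5389, 0.2917, 0.087]
tcp_rot: [-0.821, -3.032, 0.0]
force: [0.3, 0.5, -1.2]
grip_width: 0.879
grip_force: 0.0
```

Emit:
inch_along([
  [[0.9, 0, 0, -0.05, 0, 0, 0], [0.9, 0, 0, -0.125, 0, 0, 0], [0.9, 0, 0, -0.225, 0, 0, 0], [0.9, 0, 0, -0.325, 0, 0, 0], [0.9, 0, 0, -0.425, 0, 0, 0], [0.9, 0, 0, -0.475, 0, 0, 0], [0.9, 0, 0, -0.475, 0, 0, 0], [0.9, 0, 0, -0.475, 0, 0, 0]],
])

```text
time_s: 10.3
tool_pos: [0.5389, 0.2914, 0.2769]
tcp_rot: [0.821, 3.032, -0.0]
force: [-0.1, 0.8, -0.4]
grip_width: 0.898
grip_force: 0.0
```

```bash
python3 - <<'E'
from h import *
np.set_printoptions(precision=4,suppress=True)
for n in("side","wrist"):
    i=bot.camera_info(n); p,d=bot.capture(n); P=cloud(i,d)
    cv2.imwrite(f"pics/{n}5.png",p[...,::-1])
    for nm,x,y,lo,hi,r in(("spice",.539,.29,.117,.135,.03),("glass",.535,.057,.075,.09,.045),("salt",.632,.0395,.08,.1,.03)):
        q=P[(np.hypot(P[...,0]-x,P[...,1]-y)<r)&(P[...,2]>lo)&(P[...,2]<hi)]
        if len(q)>10: print(n,nm,len(q),cv2.minEnclosingCircle(np.float32(q[:,:2])),"z",np.percentile(q[:,2],[50,98]))
E
```

```text
side spice 372 ((0.5398672223091125, 0.29272037744522095), 0.020924191921949387) z [0.1238 0.1253]
side glass 530 ((0.5340136289596558, 0.05912856385111809), 0.029802197590470314) z [0.0816 0.084 ]
side salt 126 ((0.6290490627288818, 0.04413249343633652), 0.015889843925833702) z [0.0848 0.0891]
wrist spice 1111 ((0.5391576290130615, 0.29099711775779724), 0.020338216796517372) z [0.1235 0.1252]
wrist glass 1271 ((0.5333955883979797, 0.05801134556531906), 0.029959142208099365) z [0.0819 0.0837]
```

View pics/side5.png

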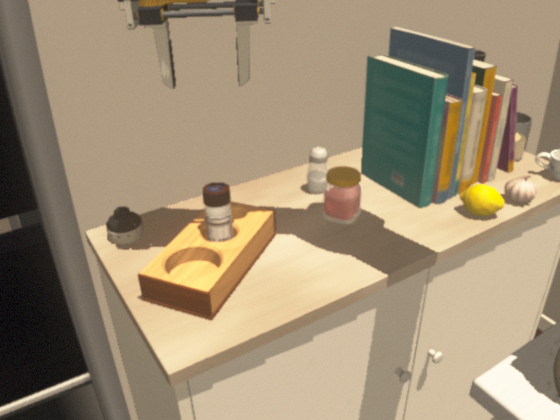

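The jar stands upright in the 54 mm hole at (217,212). Its cap is at z = 0.123 m, which is 18 mm plus the jar's 105 mm. The gripper is clear and the salt shaker and glass jar are where they were, so I'm handing in.

```bash
python3 -c "
from plant import bot
print(bot.job_done())"
```

```text
the job is handed in; nothing more can be done
None
```

The spice jar is standing upright on the floor of the rack's 54 mm hole and released, with the salt shaker and glass jar left where they were; I handed the job in after about 10 s of robot time, and no verdict came back.

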